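# Drop the locking pin into the hand-rest bracket

### The job

The client's hand rest at this nail desk is hooked into its bracket, but its pin is missing. Take the long black-knobbed pin from the wooden stand and put it from above through the holes of the bracket and the arm, fully home so that its flange lies flat on the bracket, and let go. Leave the short pin in the stand.

Things in the scene. Friction and masses are not known exactly. Their poses are not given: they have to be found in the camera images.
- long_pin: long pin, upright in a well of the stand, foot 10 mm above the table. Steel shank 16 mm thick, 80 mm long, 1 mm play in the well; steel flange 48 mm wide, 4 mm thick (80 to 84 mm above the foot); black knob to grip, 26 mm wide, 36 mm tall (84 to 120 mm above the foot). 70 to 120 g. Origin: centre of the foot; z runs along the pin to the knob, up. Yaw means nothing: it is round.
- short_pin: bystander: short pin in another well of the same stand. Same flange and knob, but its shank is only 50 mm long, so its knob stands 30 mm lower. Origin: centre of the foot, 10 mm above the table; z up to the knob.
- pin_stand: fixed dark wooden block, 60 mm (x) by 220 mm (y), 45 mm tall; three wells 35 mm deep at y = -75, 0, +75 mm hold the long pin, the short pin and a white drill handpiece (top 110 mm above the table) in any order. Origin: centre of its underside; z up. Grip the pin with the fingers on its +x and -x sides, clear of its neighbours; two small bottles, 70 mm tall, stand 100 mm off at +x.
- bracket: fixed aluminium fork, jaws 80 x 70 mm at 30 to 44 and 74 to 90 mm above the table, the dark eye of the rest's arm between. One upright hole, 30 mm wide, runs in line through all three. Arm leaves at +x to a white rest 150 to 260 mm off, 98 mm high; nothing else near tops 90 mm. Origin: on the hole's axis at table height; z up. Flange flat on the upper jaw = pin's foot 10 mm above the table.
Mind the look-alikes: they are no part of the job. Leave any blue or purple look-alike of the long_pin alone.

How it is judged:
By the outcome, as a careful person would: the job done as asked, in the order asked, and still so for the second after the job is handed in, with the robot touching nothing.
It also fails if it takes over 35 s, if anything falls off the work surface, if the arm or the gripper's body presses on something with over 40 N, if the wrist force passes 120 N, or if a joint passes its speed limit or range.

### The arm

A 6-joint arm with a two-finger parallel gripper is mounted at the origin on the work surface. World frame = base frame: x ahead of the robot, y to its left, z up, the work surface at z = 0. Lengths are in mm, angles in rad, forces in N, time in s.
With the tool pointing down it reaches from about 350 to 775 mm from the base axis. Payload 7.3 kg.
Tool frame: the origin (TCP) lies at the very end of the fingers, on their centre line; the grasp point (between the pads) lies 19 mm behind it; z points along the fingers, y is the line along which they close (so a half turn about z gives the same grasp; the last joint's range is limited). The gripper opens to 92 mm and grips with 3 to 60 N. Pads are 19 mm wide; open, the fingers measure 130 mm over their backs; the gripper's body (75 mm by 190 mm) begins 47 mm behind the grasp point.
Start: joints at [1.13, 0.342, 1.524, -0, 1.275, -0.146], TCP at [152.524, 502.378, 201.341] pointing down, gripper open.
Joint ranges: [-2.53, 2.53], [-0.77, 2.02], [0.04, 2.7], [-1, 4.14], [0.28, 2.66], [-3.11, 3.11]. Speed limits (rad/s): [2.57, 2.57, 3.14, 3.14, 3.14, 3.14].

### API

Orientations are given as [roll, pitch, yaw] about the fixed x, y, z axes, in that order (R = Rz(yaw) Ry(pitch) Rx(roll)).
In Python, from plant import bot gives the robot as it stands.
- The arm moves only by the tool jog_arm, never from a script. Its argument "targets" is a list of rows, each an object with "xyz": the shift along the tool's x, y, z as a fraction of full scale, a list of three; "spin": the turn about the tool's z as a fraction of full scale. In form: [{"xyz": [x, y, z], "spin": spin}, ...]. A call has exactly 10 rows; each row shifts and turns the commanded pose from where the row before left it, along the tool's axes as they then stand; what a row does not reach is not made up. Full scale, the value 1, is 80 mm for a shift and 0.1 rad for a turn. A row lasts 1/8 s, in which the tool goes at most 62.5 mm and 10.7 degrees, less where a joint would pass 70% of its speed; a pose out of reach is approached as far as the arm can. A call with a number of a shift or a turn outside -1 to 1 is refused whole. A call with a gripper value outside its range is refused whole. "gripper" is the opening in per cent of the stroke, from 0 (shut) to 100 (fully open), set as the call begins (left out, the last holds). The fingers move at their own pace and stop on an object; the grip force is fixed at half the most. Time passes only in rows, so rows that do not move let the fingers close, or fill a call up. It gives the time, the measured TCP pose, the force, the opening and the grip force at its end, in the units of the state.
- bot.get_obs(): the state, without advancing time (a new reading comes with each control period).
- bot.capture(name): name is "scene" or "side" or "wrist"; returns the picture (384x512x3 uint8, blue, green, red); there is no depth.
- bot.get_calibration(name): a dict with "vfov" (degrees; the focal length in pixels is half the picture's height over the tangent of half this angle, whatever the lens; pixels are square), "cx", "cy" (the principal point, pixels), "eye" and "rotation" of the camera in the world. Camera axes: x right, y down, z forward; pixel columns grow to the right and rows downward; lengths in mm; the calibration is good to about 2 mm. A picture is of the moment at which its call begins: read the wrist's pose just before it. get_calibration takes no time and is no camera call; for the wrist camera it gives the pose at the moment of the call.
- bot.close_job(): hands the job in; it is judged then, once.
The state is a dict: "time": time; "joint_positions": joint angles; "dq": joint speeds; "tau": joint torques, N m; "tool_pos": TCP position; "tcp_rot": TCP orientation; "contact_force": force on the tool from outside, world axes, zero at the start; "moment": the same for the moment, N m; "grip_width": finger opening in mm; "finger_force": force on a finger pad.
Only numpy, scipy, OpenCV 4.12 (cv2) and the standard library are available. Lean on these libraries where they do the work, as an engineer would, in place of code of your own. Each camera call takes 0.05 s, during which the arm holds its last target. There are 200 camera calls.

## Working session

There is one attempt and no reset: what is moved stays moved. The work goes in short steps, Python scripts to look and compute and a tool call to move; the robot and the scene stay as the last step left them, time stands still between calls to the robot, and variables do not carry over. Pictures are saved under pics/ and viewed, at most 12 in all, crops included, and the job is handed in when it is done.

Besides the shell and the picture viewer there is one more tool, called after ">>>" as name([rows], argument=value, ...), one row to a line, values as JSON. jog_arm: Moves the arm, as the interface text tells. Shift numbers are shares of 80 mm and turn numbers shares of 0.1 rad, none past 1 either way. Its arguments: {"type":"object","properties":{"targets":{"type":"array","items":{"type":"object","properties":{"xyz":{"type":"array","items":{"type":"number"}},"spin":{"type":"number"}}}},"gripper":{"type":"number"}},"required":["targets"]}

```bash
mkdir -p pics
python3 - <<'E'
from plant import bot
import cv2,numpy as np
o=bot.get_obs();print(o['time'],o['tool_pos'],o['tcp_rot'],o['grip_width'])
for n in("scene","side","wrist"):
    c=bot.get_calibration(n);print(n,c)
    cv2.imwrite(f"pics/{n}0.png",bot.capture(n))
E
```

```text
0.0 [152.31078964 501.93486664 200.64067222] [-3.14003295e+00 -2.65379706e-04  2.84675863e+00] 91.60599118046595
scene {'vfov': 51.514758283423845, 'cx': 265.6503825272096, 'cy': 190.9727155196282, 'eye': array([670.51051793, 293.89956266, 685.64826567]), 'rotation': array([-2.61605809e+00,  2.12859449e-03,  2.50428497e+00])}
side {'vfov': 50.46908445948147, 'cx': 261.4894371617805, 'cy': 193.73091570887988, 'eye': array([ 342.79575403, -692.04554684,  435.31836402]), 'rotation': array([-2.06886014,  0.00359123, -0.17054523])}
wrist {'vfov': 61.219114651427944, 'cx': 250.8606707706444, 'cy': 194.4899324860876, 'eye': array([ 74.27573521, 526.35576905, 383.74645831]), 'rotation': array([2.83487307e+00, 1.19046799e-03, 1.27616994e+00])}
```

View pics/scene0.png

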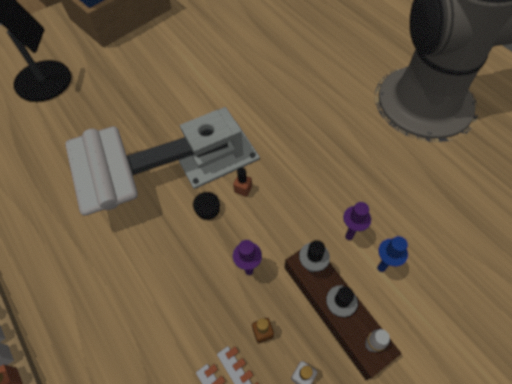

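View pics/side0.png

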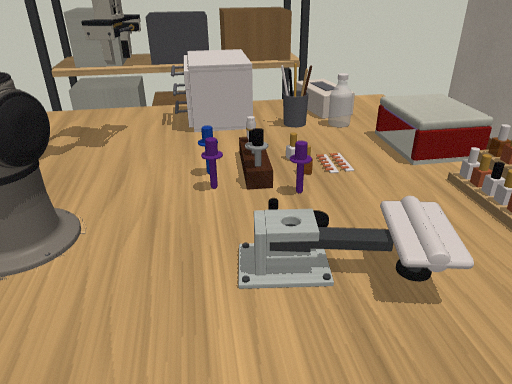

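The scene view shows the bracket hole near (206,130). The stand's knobs are near (316,250) and (343,297), with the handpiece at (377,340). In the side view a black knob is at (257,138) and the hole at (290,220). I'll enlarge these for picking pixels.

Run:
```python
import cv2,numpy as np
s=cv2.imread("pics/scene0.png");d=cv2.imread("pics/side0.png");w=cv2.imread("pics/wrist0.png")
z=lambda i,x,y,ww,h,k:cv2.resize(i[y:y+h,x:x+ww],None,fx=k,fy=k,interpolation=cv2.INTER_CUBIC)
a=z(s,280,230,130,150,3);b=z(d,220,100,130,100,3);c=z(s,170,100,100,75,3)
m=np.zeros((600,800,3),np.uint8);m[:450,:390]=a;m[:300,400:790]=b;m[300:525,400:700]=c
cv2.imwrite("pics/m1.png",m)
```

```text
(no output)
```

View pics/m1.png

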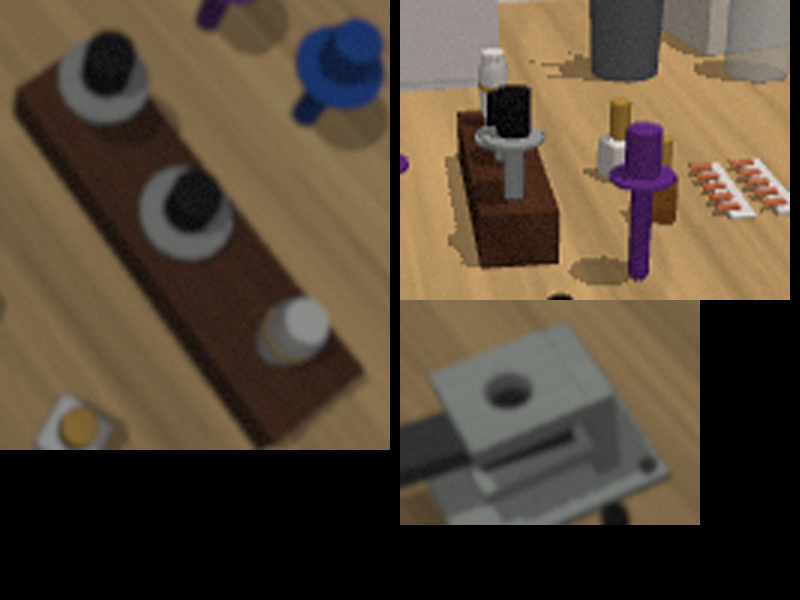

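View pics/wrist0.png

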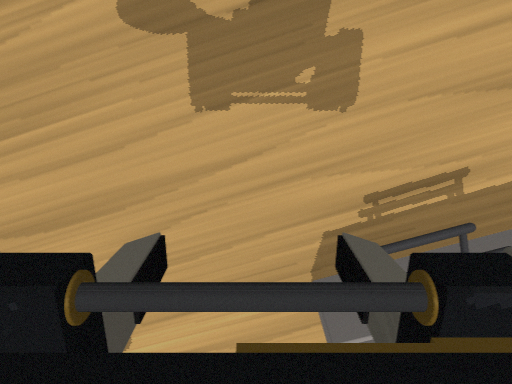

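The left-hand pin in the scene (flange at (314.7,257.3), knob top at (317,247)) is nearest in the side view (flange at (256.7,145.7)). Its shank shows about 45 mm of length between flange and stand, so it is the long one. Next I'll triangulate it and the hole.

```bash
cat > h.py <<'E'
import numpy as np
from plant import bot
from scipy.spatial.transform import Rotation as R
def ray(c,p):
    f=192/np.tan(np.radians(c['vfov']/2));d=R.from_euler('xyz',c['rotation']).apply([(p[0]-c['cx'])/f,(p[1]-c['cy'])/f,1])
    return np.array(c['eye']),d/np.linalg.norm(d)
def tri(rs):
    A=b=0
    for e,d in rs:
        P=np.eye(3)-np.outer(d,d);A=A+P;b=b+P@e
    x=np.linalg.solve(A,b);return x,[np.linalg.norm((np.eye(3)-np.outer(d,d))@(x-e)) for e,d in rs]
def plane(r,z): return r[0]+r[1]*(z-r[0][2])/r[1][2]
E
python3 - <<'E'
from h import *
np.set_printoptions(precision=1,suppress=True)
S,D=bot.get_calibration('scene'),bot.get_calibration('side')
for n,p,q,z in[('flange',(314.7,257.3),(256.7,145.7),93),('top',(317,247),(258.3,130),130),('hole',(206,130),(290.5,220.5),90)]:
    print(n,tri([ray(S,p),ray(D,q)]),plane(ray(S,p),z),plane(ray(D,q),z))
print('pin2 flange z63/93',plane(ray(S,(342.3,301)),63),plane(ray(S,(342.3,301)),93),'hp',plane(ray(S,(382.7,337.3)),110))
for p in[(170+31/3+0,100+75/3),(170+168/3,100+23/3),(170+213/3,100+100/3),(170+75/3,100+157/3)]: print('jaw',plane(ray(S,p),90))
E
```

```text
flange (array([476.6, 158.9,  90.8]), [np.float64(0.5123596207446637), np.float64(0.5123596207444832)]) [476.8 159.5  93. ] [476.2 153.   93. ]
top (array([478.1, 156.9, 129.3]), [np.float64(2.6361904495172648), np.float64(2.636190449517206)]) [475.7 157.5 130. ] [480.  152.3 130. ]
hole (array([ 478.4, -160.3,   89.6]), [np.float64(1.3135757039825524), np.float64(1.3135757039827314)]) [ 477.3 -159.7   90. ] [ 479.5 -161.5   90. ]
pin2 flange z63/93 [478.7 233.4  63. ] [488.  236.3  93. ] hp [482.  308.2 110. ]
jaw [ 510.3 -199.3   90. ]
jaw [ 415.8 -183.5   90. ]
jaw [ 428.5 -113.4   90. ]
jaw [ 521.3 -127.6   90. ]
```

>>> jog_arm([
  {"xyz": [0,0,0],"spin": 1},
  {"xyz": [0,0,0],"spin": 1},
  {"xyz": [0,0,0],"spin": 1},
  {"xyz": [0,0,0],"spin": 1},
  {"xyz": [0,0,0],"spin": 1},
  {"xyz": [0,0,0],"spin": 1},
  {"xyz": [0,0,0],"spin": 1},
  {"xyz": [0,0,0],"spin": 1},
  {"xyz": [0,0,0],"spin": 1},
  {"xyz": [0,0,0],"spin": 1},
], gripper=100)

```text
time: 1.4
tool_pos: [152.4, 502.2, 201.0]
tcp_rot: [-3.141, 0.0, 1.844]
contact_force: [-0.7, 0.8, 0.3]
grip_width: 91.7
finger_force: 0.0
```

>>> jog_arm([
  {"xyz": [0,0,0],"spin": 1},
  {"xyz": [0,0,0],"spin": 1},
  {"xyz": [0,0,0],"spin": 0.75},
  {"xyz": [-0.45,0.5,0],"spin": 0},
  {"xyz": [-0.45,0.5,0],"spin": 0},
  {"xyz": [-0.45,0.5,0],"spin": 0},
  {"xyz": [-0.45,0.5,0],"spin": 0},
  {"xyz": [-0.45,0.5,0],"spin": 0},
  {"xyz": [-0.45,0.5,0],"spin": 0},
  {"xyz": [0,0,0],"spin": 0},
])

```text
time: 2.65
tool_pos: [395.0, 284.3, 201.0]
tcp_rot: [3.142, 0.001, 1.567]
contact_force: [-0.7, 0.1, 0.3]
grip_width: 92.4
finger_force: 0.0
```

Run:
```python
from h import *
import cv2
np.set_printoptions(precision=1,suppress=True)
S=bot.get_calibration('scene')
for p in[(358,210),(246,249),(398,243)]: print(plane(ray(S,p),120))
o=bot.get_obs();print(o['tool_pos'],o['tcp_rot'],o['joint_positions'])
print(bot.get_calibration('wrist'));cv2.imwrite('pics/w1.png',bot.capture('wrist'))
```

```text
[378.7 145.7 120. ]
[560.7  93.5 120. ]
[368.7 223.7 120. ]
[395.  284.3 201. ] [3.1 0.  1.6] [ 0.5  0.3  1.6 -0.   1.2  0.5]
{'vfov': 61.219114651427944, 'cx': 250.8606707706444, 'cy': 194.4899324860876, 'eye': array([395.5, 366.6, 383.9]), 'rotation': array([ 2.8, -0. , -0. ])}
```

View pics/w1.png

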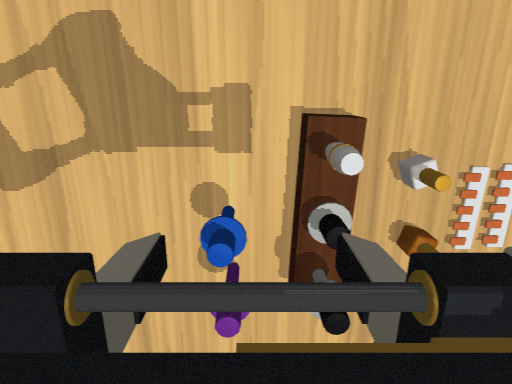

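The wrist view shows the blue pin at (223,240), a purple pin at (228,300), the short pin at (332,225) and the long pin's knob at (335,320). The lane over the long pin is clear.

>>> jog_arm([
  {"xyz": [-0.525,0.342,0],"spin": 0},
  {"xyz": [-0.525,0.342,0],"spin": 0},
  {"xyz": [-0.525,0.342,0],"spin": 0},
  {"xyz": [0,0,0],"spin": 0},
  {"xyz": [0,0,0.25],"spin": 0},
  {"xyz": [0,0,0.25],"spin": 0},
  {"xyz": [0,0,0.25],"spin": 0},
  {"xyz": [0,0,0.25],"spin": 0},
  {"xyz": [0,0,0.275],"spin": 0},
  {"xyz": [0,0,0],"spin": 0},
])

```text
time: 3.95
tool_pos: [472.7, 162.2, 98.1]
tcp_rot: [-3.138, 0.0, 1.574]
contact_force: [-0.2, -0.4, 0.1]
grip_width: 91.8
finger_force: 0.0
```

Run:
```python
from h import *
import cv2
o=bot.get_obs();print(o['tool_pos'],o['contact_force'])
s=bot.capture('scene');d=bot.capture('side')
z=lambda i,x,y:cv2.resize(i[y:y+110,x:x+130],None,fx=3,fy=3,interpolation=cv2.INTER_CUBIC)
cv2.imwrite('pics/m2.png',np.hstack([z(s,250,200),z(d,200,80)]))
```

```text
[472.68123198 162.23513512  98.10258364] [-0.15828262 -0.41827432  0.06601624]
```

View pics/m2.png

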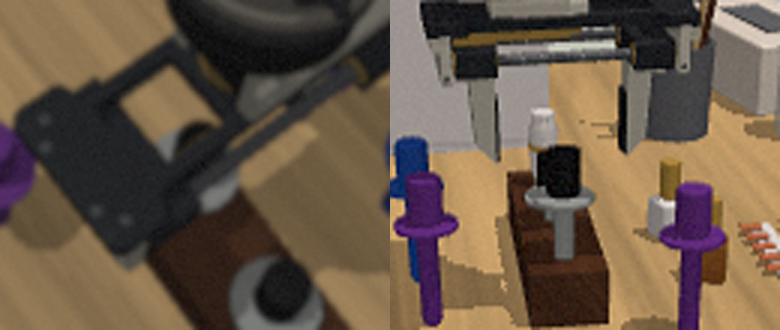

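Run:
```python
from h import *
np.set_printoptions(precision=1,suppress=True)
def proj(c,X):
    f=192/np.tan(np.radians(c['vfov']/2));v=R.from_euler('xyz',c['rotation']).inv().apply(np.array(X)-c['eye']);return f*v[0]/v[2]+c['cx'],f*v[1]/v[2]+c['cy']
for n in('scene','side'):
    c=bot.get_calibration(n)
    for X in[(426,162,98),(519,162,98),(472.7,162.2,98.1),(477,158,130),(477,158,94),(477,158,10),(477,130,45)]: print(n,X,np.round(proj(c,X),1))
o=bot.get_obs();print(o['tool_pos'],o['joint_positions'],o['grip_width'],o['finger_force'])
# stand top front corners/edges, side
D=bot.get_calibration('side');print([plane(ray(D,p),45) for p in[(200+(528-390)/3,80+265/3),(200+(607-390)/3,80+263/3)]])
print(bot.get_calibration('wrist')['eye'])
```

```text
scene (426, 162, 98) [340.5 239.4]
scene (519, 162, 98) [294.9 273. ]
scene (472.7, 162.2, 98.1) [318.2 256. ]
scene (477, 158, 130) [316.5 247.7]
scene (477, 158, 94) [314.  256.4]
scene (477, 158, 10) [309.1 273.6]
scene (477, 130, 45) [300.5 254.2]
side (426, 162, 98) [233.9 143.6]
side (519, 162, 98) [274.6 140.9]
side (472.7, 162.2, 98.1) [254.5 142.2]
side (477, 158, 130) [256.6 129.2]
side (477, 158, 94) [256.7 144.4]
side (477, 158, 10) [257.  177.8]
side (477, 130, 45) [258.9 169.3]
[474.6 162.   99.9] [0.2 0.4 1.7 0.  1.  0.2] 92.09979184745306 0.0
[array([449.1, 140.5,  45. ]), array([508.5, 133.4,  45. ])]
[474.5 244.1 282.9]
```

Run:
```python
from h import *
import cv2
d=bot.capture('side');o=bot.get_obs();print(o['time'],o['tool_pos'],o['joint_positions'],o['dq'])
cv2.imwrite('pics/side3.png',d)
m=cv2.resize(cv2.imread('pics/m2.png')[:,390:],(130,110),interpolation=cv2.INTER_AREA)
for(x,y,w,h)in[(8,0,100,26),(45,45,30,35)]:
    r=cv2.matchTemplate(d,m[y:y+h,x:x+w],cv2.TM_CCOEFF_NORMED);_,v,_,l=cv2.minMaxLoc(r);print(v,l[0]-x-200,l[1]-y-80)
```

```text
4.1 [475.04673022 161.72971003 100.23935802] [1.75122645e-01 4.08043076e-01 1.73216855e+00 3.08643354e-04
 1.00005209e+00 1.72763648e-01] [-0.01068429 -0.00520354 -0.00568489  0.00027392 -0.00317304 -0.00376141]
0.9656676650047302 0 0
0.9957221746444702 0 0
```

Run:
```python
from h import *
import cv2
def proj(c,X):
    f=192/np.tan(np.radians(c['vfov']/2));v=R.from_euler('xyz',c['rotation']).inv().apply(np.array(X)-c['eye']);return f*v[0]/v[2]+c['cx'],f*v[1]/v[2]+c['cy']
out=[]
for n,x0,y0 in(('side',195,60),('scene',240,190)):
    i=cv2.imread('pics/side3.png') if n=='side' else bot.capture(n)
    c=bot.get_calibration(n);k=4
    z=cv2.resize(i[y0:y0+140,x0:x0+100],None,fx=k,fy=k,interpolation=cv2.INTER_CUBIC)
    for X,col in[((429,162,100),(0,0,255)),((521,162,100),(0,0,255)),((429,162,166),(0,255,255)),((521,162,166),(0,255,255)),((477,158,130),(0,255,0)),((477,158,94),(0,255,0)),((447,123,45),(255,0,0)),((507,123,45),(255,0,0)),((507,123,0),(255,0,0)),((447,123,0),(255,0,0))]:
        p=proj(c,X);cv2.circle(z,(int((p[0]-x0+.5)*k),int((p[1]-y0+.5)*k)),4,col,2)
    out.append(z)
cv2.imwrite('pics/m3.png',np.hstack(out))
```

```text
(no output)
```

View pics/m3.png

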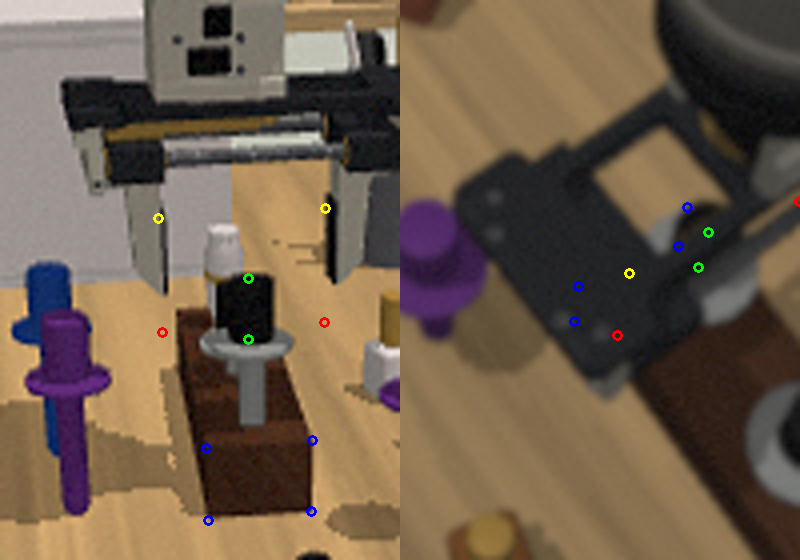

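The side view (left) shows the fingertips about 10 px (some 22 mm) higher than the reported TCP projects. The stand and pin markers agree, so I'll check the wrist camera against the known stand.

Run:
```python
from h import *
np.set_printoptions(precision=1,suppress=True)
S=bot.get_calibration('scene')
W=dict(bot.get_calibration('wrist'));print(W['eye'],W['rotation']);W['eye']=np.array([395.5,366.6,383.9])
for n,p,z in[('pin2 fl',(330,222),64),('hp',(349,162),110),('c1',(303,114),45),('c2',(367,117),45),('blue top',(222,252),120)]: print(n,plane(ray(W,p),z))
for n,p,z in[('c1',(280+362/3,230+372/3),45),('c2',(280+262/3,230+445/3),45)]: print('scene',n,plane(ray(S,p),z))
```

```text
[475.  243.7 283.4] [ 2.8 -0.   0. ]
pin2 fl [480.7 235.1  64. ]
hp [480.5 309.5 110. ]
c1 [449.3 345.5  45. ]
c2 [514.7 342.6  45. ]
blue top [370.4 228.8 120. ]
scene c1 [456.1 343.   45. ]
scene c2 [519.5 337.4  45. ]
```

Run:
```python
from h import *
import cv2
def proj(c,X):
    f=192/np.tan(np.radians(c['vfov']/2));v=R.from_euler('xyz',c['rotation']).inv().apply(np.array(X)-c['eye']);return f*v[0]/v[2]+c['cx'],f*v[1]/v[2]+c['cy']
o=bot.get_obs();t=o['tool_pos'];c=bot.get_calibration('wrist');i=bot.capture('wrist')
for dx in(-46,46):
  for dz,col in((0,(0,0,255)),(19,(0,255,255)),(66,(255,0,255))):
    for dy in (-9.5,9.5):
      p=proj(c,t+[dx,dy,dz]);print(dx,dy,dz,np.round(p));cv2.circle(i,(int(p[0]),int(p[1])),3,col,1)
for z in(94,130):
    cv2.circle(i,tuple(int(v) for v in proj(c,(477,158,z))),3,(0,255,0),2)
cv2.imwrite('pics/w2.png',i)
```

```text
-46 -9.5 0 [176. 246.]
-46 9.5 0 [174. 218.]
-46 -9.5 19 [169. 262.]
-46 9.5 19 [167. 231.]
-46 -9.5 66 [143. 316.]
-46 9.5 66 [138. 277.]
46 -9.5 0 [324. 246.]
46 9.5 0 [326. 218.]
46 -9.5 19 [331. 262.]
46 9.5 19 [334. 231.]
46 -9.5 66 [357. 316.]
46 9.5 66 [362. 277.]
```

View pics/w2.png

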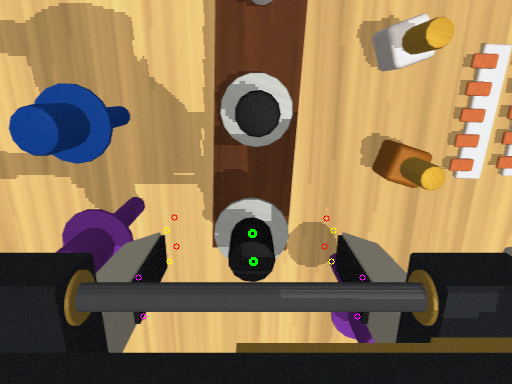

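The wrist view shows the pin markers matching: knob top at (251,258), flange at (251,232). The real fingertips, at (165,236) and (340,236), sit about 22–28 mm above the reported TCP. The fingers are centred in x, but the pin is about 4 mm towards -y. I'll go lower in a careful step.

>>> jog_arm([
  {"xyz": [-0.05,0.02,0.05],"spin": 0},
  {"xyz": [0,0,0.05],"spin": 0},
  {"xyz": [0,0,0.05],"spin": 0},
  {"xyz": [0,0,0.05],"spin": 0},
  {"xyz": [0,0,0.05],"spin": 0},
  {"xyz": [0,0,0],"spin": 0},
  {"xyz": [0,0,0],"spin": 0},
  {"xyz": [0,0,0],"spin": 0},
  {"xyz": [0,0,0],"spin": 0},
  {"xyz": [0,0,0],"spin": 0},
])

```text
time: 5.45
tool_pos: [476.6, 156.7, 79.4]
tcp_rot: [3.141, -0.0, 1.572]
contact_force: [-0.2, 1.0, -0.9]
grip_width: 91.8
finger_force: 0.0
```

Run:
```python
from h import *
import cv2
o=bot.get_obs();print(o['time'],o['tool_pos'],o['contact_force'])
d=bot.capture('side');w=bot.capture('wrist')
a=cv2.resize(d[60:200,195:295],None,fx=4,fy=4,interpolation=cv2.INTER_CUBIC)
b=cv2.resize(w[180:360,130:370],(400,300),interpolation=cv2.INTER_CUBIC)
b=np.vstack([b,np.zeros((260,400,3),np.uint8)])
cv2.imwrite('pics/m4.png',np.hstack([a,b]))
```

```text
5.45 [476.5944594  156.72012877  79.39985025] [-0.20849911  1.01063119 -0.89283038]
```

View pics/m4.png

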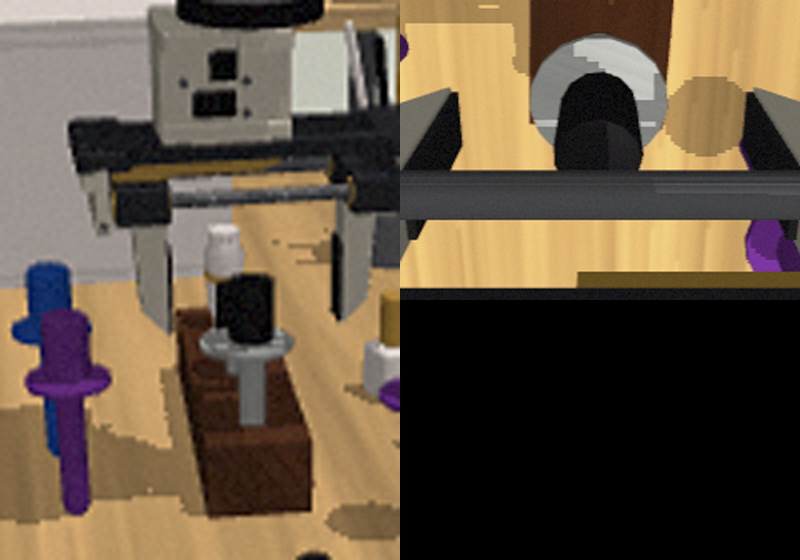

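The tips are now at (236,143) and (279,140) in the side view, level with the flange top and straddling the knob centrally. I'll close on it.

>>> jog_arm([
  {"xyz": [0.015,0,0],"spin": 0},
  {"xyz": [0,0,0],"spin": 0},
  {"xyz": [0,0,0],"spin": 0},
  {"xyz": [0,0,0],"spin": 0},
  {"xyz": [0,0,0],"spin": 0},
  {"xyz": [0,0,0],"spin": 0},
  {"xyz": [0,0,0],"spin": 0},
  {"xyz": [0,0,0],"spin": 0},
  {"xyz": [0,0,0],"spin": 0},
  {"xyz": [0,0,0],"spin": 0},
], gripper=0)

```text
time: 6.8
tool_pos: [476.5, 157.9, 79.3]
tcp_rot: [-3.142, -0.0, 1.572]
contact_force: [0.2, -0.3, 0.9]
grip_width: 25.3
finger_force: 30.0
```

>>> jog_arm([
  {"xyz": [0,0,-0.1],"spin": 0},
  {"xyz": [0,0,-0.1],"spin": 0},
  {"xyz": [0,0,-0.2],"spin": 0},
  {"xyz": [0,0,-0.2],"spin": 0},
  {"xyz": [0,0,-0.2],"spin": 0},
  {"xyz": [0,0,-0.2],"spin": 0},
  {"xyz": [0,0,-0.2],"spin": 0},
  {"xyz": [0,0,-0.2],"spin": 0},
  {"xyz": [0,0,0],"spin": 0},
  {"xyz": [0,0,0],"spin": 0},
])

```text
time: 8.05
tool_pos: [476.2, 157.9, 191.0]
tcp_rot: [-3.141, 0.0, 1.572]
contact_force: [0.1, -0.8, -0.1]
grip_width: 25.0
finger_force: 30.0
```

>>> jog_arm([
  {"xyz": [-0.2,0,0],"spin": 0},
  {"xyz": [-0.45,0,0],"spin": 0},
  {"xyz": [-0.5,0,0],"spin": 0},
  {"xyz": [-0.5,0,0],"spin": 0},
  {"xyz": [-0.5,0,0],"spin": 0},
  {"xyz": [-0.5,0,0],"spin": 0},
  {"xyz": [-0.4,0,0],"spin": 0},
  {"xyz": [-0.3,0,0],"spin": 0},
  {"xyz": [-0.1,0,0],"spin": 0},
  {"xyz": [0,0,0],"spin": 0},
])

```text
time: 9.3
tool_pos: [476.4, -118.4, 190.9]
tcp_rot: [-3.141, -0.001, 1.571]
contact_force: [-0.3, 0.7, -0.3]
grip_width: 25.3
finger_force: 30.0
```

Run:
```python
from h import *
import cv2
o=bot.get_obs();print(o['time'],o['tool_pos'],o['contact_force'],o['moment'],o['grip_width'])
s=bot.capture('scene');d=bot.capture('side')
cv2.imwrite('pics/s5.png',s);cv2.imwrite('pics/d5.png',d)
a=cv2.resize(d[90:290,200:333],(399,600),interpolation=cv2.INTER_CUBIC)
b=cv2.resize(s[50:200,150:283],(399,450),interpolation=cv2.INTER_CUBIC)
b=np.vstack([b,np.zeros((150,399,3),np.uint8)])
cv2.imwrite('pics/m5.png',np.hstack([a,b]))
```

```text
9.3 [ 476.4009965  -118.37682998  190.94500318] [-0.3096477   0.67160515 -0.27318336] [-0.07909289 -0.00173947 -0.03607271] 25.334417844662752
```

View pics/m5.png

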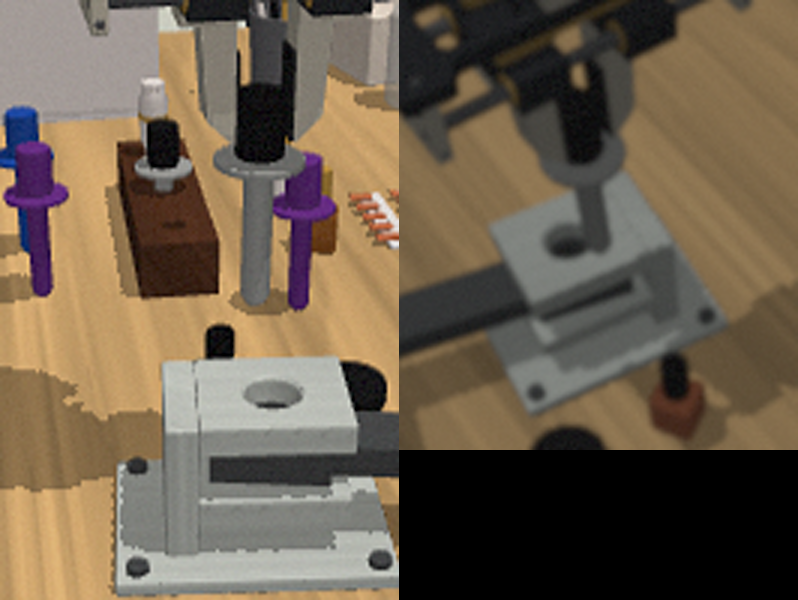

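The pin is held upright: its foot is at about (285,190) in the side view and (216,131.5) in the scene view. The hole is at (291.3,221) and (206.3,130). Triangulating the foot gives the offset relative to the hole in the same cameras.

Run:
```python
from h import *
np.set_printoptions(precision=1,suppress=True)
S,D=bot.get_calibration('scene'),bot.get_calibration('side')
sp=lambda u,v:((u-399)/3+149.7,v/3+49.7); dp=lambda u,v:(u/3+199.7,v/3+89.7)
for n,p,q in[('foot',sp(597,244),dp(255,299)),('flange',sp(582,157),dp(259,161)),('hole',sp(568,240),dp(274,394))]:
    print(n,tri([ray(S,p),ray(D,q)]))
    for z in (90,121,204): print('   ',z,plane(ray(S,p),z)[:2],plane(ray(D,q),z)[:2])
```

```text
foot (array([ 477.2, -120.9,  125. ]), [np.float64(1.169546081978049), np.float64(1.1695460819779682)])
    90 [ 463.9 -146.6] [493.5 -57.1]
    121 [ 474.6 -123.6] [ 480.  -114.1]
    204 [503.4 -62.3] [ 443.7 -266.7]
flange (array([ 478.4, -117.5,  203.4]), [np.float64(0.9357712832355253), np.float64(0.9357712832354921)])
    90 [ 432.1 -214. ] [545.9 162.5]
    121 [ 444.5 -187.5] [527.6  85.8]
    204 [ 477.7 -116.8] [ 478.8 -119.6]
hole (array([ 478.5, -161.2,   89.3]), [np.float64(1.9086743244117133), np.float64(1.9086743244116589)])
    90 [ 476.9 -160.2] [ 480.  -163.2]
    121 [ 486.9 -136.6] [ 467.6 -210.6]
    204 [513.9 -73.3] [ 434.7 -337.8]
```

>>> jog_arm([
  {"xyz": [-0.27,0.01,0],"spin": 0},
  {"xyz": [-0.26,0,0],"spin": 0},
  {"xyz": [0,0,0],"spin": 0},
  {"xyz": [0,0,0.15],"spin": 0},
  {"xyz": [0,0,0.15],"spin": 0},
  {"xyz": [0,0,0.1],"spin": 0},
  {"xyz": [0,0,0.1],"spin": 0},
  {"xyz": [0,0,0],"spin": 0},
  {"xyz": [0,0,0],"spin": 0},
  {"xyz": [0,0,0],"spin": 0},
])

```text
time: 10.65
tool_pos: [477.9, -160.6, 151.7]
tcp_rot: [3.141, 0.0, 1.572]
contact_force: [-0.2, -0.4, -1.3]
grip_width: 25.8
finger_force: 30.0
```

>>> jog_arm([
  {"xyz": [0,0,0.1],"spin": 0},
  {"xyz": [0,0,0.1],"spin": 0},
  {"xyz": [0,0,0.1],"spin": 0},
  {"xyz": [0,0,0.1],"spin": 0},
  {"xyz": [0,0,0.1],"spin": 0},
  {"xyz": [0,0,0.1],"spin": 0},
  {"xyz": [0,0,0.1],"spin": 0},
  {"xyz": [0,0,0.1],"spin": 0},
  {"xyz": [0,0,0.05],"spin": 0},
  {"xyz": [0,0,0],"spin": 0},
])

```text
time: 11.9
tool_pos: [477.6, -160.4, 83.0]
tcp_rot: [-3.141, -0.0, 1.572]
contact_force: [-0.6, -0.1, -0.9]
grip_width: 25.3
finger_force: 30.0
```

>>> jog_arm([
  {"xyz": [0,0,0.015],"spin": 0},
  {"xyz": [0,0,0.01],"spin": 0},
  {"xyz": [0,0,0.005],"spin": 0},
  {"xyz": [0,0,0],"spin": 0},
  {"xyz": [0,0,0],"spin": 0},
  {"xyz": [0,0,0],"spin": 0},
  {"xyz": [0,0,0],"spin": 0},
  {"xyz": [0,0,0],"spin": 0},
  {"xyz": [0,0,0],"spin": 0},
  {"xyz": [0,0,0],"spin": 0},
])

```text
time: 13.15
tool_pos: [477.7, -160.5, 80.9]
tcp_rot: [3.142, -0.0, 1.572]
contact_force: [0.1, 0.3, -1.4]
grip_width: 25.4
finger_force: 30.0
```

>>> jog_arm([
  {"xyz": [0,0,0.008],"spin": 0},
  {"xyz": [0,0,0.006],"spin": 0},
  {"xyz": [0,0,0.006],"spin": 0},
  {"xyz": [0,0,0],"spin": 0},
  {"xyz": [0,0,0],"spin": 0},
  {"xyz": [0,0,0],"spin": 0},
  {"xyz": [0,0,0],"spin": 0},
  {"xyz": [0,0,0],"spin": 0},
  {"xyz": [0,0,0],"spin": 0},
  {"xyz": [0,0,0],"spin": 0},
])

```text
time: 14.4
tool_pos: [477.6, -160.5, 79.4]
tcp_rot: [3.142, -0.0, 1.572]
contact_force: [-1.9, -0.8, 4.8]
grip_width: 25.0
finger_force: 30.0
```

Contact is at 4.8 N, at the expected height. I'll open and then retreat straight up.

>>> jog_arm([
  {"xyz": [0,0,0],"spin": 0},
  {"xyz": [0,0,0],"spin": 0},
  {"xyz": [0,0,0],"spin": 0},
  {"xyz": [0,0,0],"spin": 0},
  {"xyz": [0,0,0],"spin": 0},
  {"xyz": [0,0,0],"spin": 0},
  {"xyz": [0,0,0],"spin": 0},
  {"xyz": [0,0,0],"spin": 0},
  {"xyz": [0,0,0],"spin": 0},
  {"xyz": [0,0,0],"spin": 0},
], gripper=100)

```text
time: 15.65
tool_pos: [477.7, -160.5, 79.3]
tcp_rot: [3.141, -0.0, 1.572]
contact_force: [0.4, 0.2, 0.0]
grip_width: 91.2
finger_force: 0.0
```

>>> jog_arm([
  {"xyz": [0,0,-0.1],"spin": 0},
  {"xyz": [0,0,-0.2],"spin": 0},
  {"xyz": [0,0,-0.3],"spin": 0},
  {"xyz": [0,0,-0.3],"spin": 0},
  {"xyz": [0,0,-0.3],"spin": 0},
  {"xyz": [0,0,-0.3],"spin": 0},
  {"xyz": [0.3,0,0],"spin": 0},
  {"xyz": [0.4,0,0],"spin": 0},
  {"xyz": [0.3,0,0],"spin": 0},
  {"xyz": [0,0,0],"spin": 0},
])

```text
time: 16.9
tool_pos: [477.6, -79.4, 200.0]
tcp_rot: [3.141, 0.0, 1.574]
contact_force: [-0.1, -1.2, -0.0]
grip_width: 91.8
finger_force: 0.0
```

Run:
```python
from h import *
import cv2
o=bot.get_obs();print(o['time'],o['tool_pos'],o['contact_force'])
d=bot.capture('side');s=bot.capture('scene')
a=cv2.resize(d[90:290,200:333],(399,600),interpolation=cv2.INTER_CUBIC)
b=cv2.resize(s[50:250,150:283],(399,600),interpolation=cv2.INTER_CUBIC)
cv2.imwrite('pics/m6.png',np.hstack([a,b]))
```

```text
16.9 [477.56693412 -79.35946179 199.96197922] [-0.09653368 -1.24441032 -0.0291352 ]
```

View pics/m6.png

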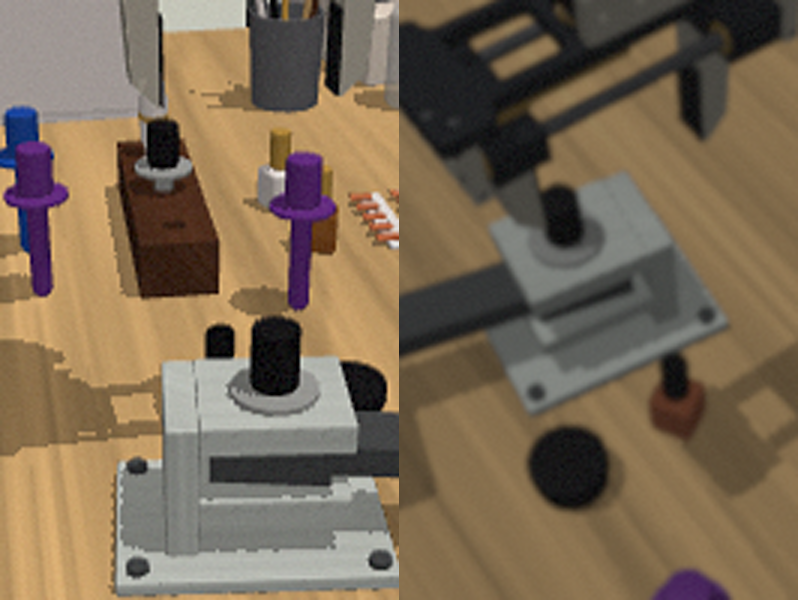

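The flange lies flat on the upper jaw, at (275,388) in the side crop and centred over the hole. The short pin is still in the stand, nothing else has moved, and the gripper is clear. I'll hand in now.

```bash
python3 -c "
from plant import bot
print(bot.close_job())"
```

```text
the job is handed in; nothing more can be done
None
```

The long pin is fully home in the bracket with its flange flat on the upper jaw and the gripper let go and clear; the short pin is still in the stand, and I handed the job in at about 17 s.

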